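# Seat the glass slab and free the locating block

### The job

On the plywood glass-setting form, lay the loose rectangular glass slab into the empty pocket and press it down flush with your fingers. Then take the tight wooden locating block in the other opening, rock it back and forth, side to side along the length of the board, until it works free (a straight pull only lifts the whole board off its base, which must not happen), and finish while still holding the block upright, just clear above its opening, with the board down on its base and the slab still flush. Leave the round glass piece, the bottle and the brush alone.

Things in the scene. Friction and masses are not known exactly. Their poses are not given: they have to be found in the camera images.
- base: Aluminium base plate 180 x 290 x 6 mm, fixed on the bench, yaw up to 0.35 rad; origin at the centre of its underside, x across, y along its length, z up. It carries the plywood board (160 x 270 x 26 mm, top 32 mm above the bench) over two 10 mm dowels at (62,-118) and (-62,118) mm, which end 36 mm above the bench.
- board (a joint): Height (m) by which the plywood board has been lifted off the base plate: 0 = lying down. The board (1.2 kg) only rests there by its weight and can slide straight up the dowels; nothing holds it down.
- pocket_mouth (a point): Centre of the mouth of the empty rectangular pocket, at the level of the board's top, in the board's +y half (62 mm from the middle). Pocket 65 mm (x) by 45 mm (y), 20 mm deep, flat floor, 2 mm chamfer at the mouth. Axes as the base: x across the board, y along it.
- slot_mouth (a point): Centre of the mouth of the block's opening, level with the board's top, 65 mm from the middle in the -y half: 44 mm (x) by 42 mm (y), 20 mm deep, flat floor. Two steel cheeks, 36 mm long, just below the board's top, are sprung (18 N each) against the block's x faces. Axes as the base.
- block: Wooden locating block 28 (x) x 34 (y) x 65 mm high, 60 g, dark band near its top. Origin: centre of its underside, axes as the base. It stands on the opening's floor, 45 mm showing. Cheek friction exceeds the board's weight; along y it has 4 mm play each side, so it can lean 0.15 rad each way, and each lean lets it rise about 2 mm. Grip its y faces above the board.
- slab: Loose rectangular slab of amber glass, 60 (x) x 40 (y) x 20 mm thick, about 120 g, flat on the bench on the +y side of the form, yaw up to 0.6 rad. Origin at the centre of its underside, z up. It fits the pocket with 2.5 mm play on each side, either way round; home, its top is level with the board's.
- roundel: Bystander: round piece of the same amber glass, 52 mm across, 20 mm thick, flat on the bench near the slab (either may be the nearer one). Origin at the centre of its underside.
- bottle: Bystander: pale plastic bottle 66 mm across, 190 mm tall, upright on the -y side. Origin at the centre of its underside.
- brush: Bystander: brush lying on the bench on the +y side, beyond the glass pieces, its length roughly along x. Origin on its underside.

How it is judged:
By the outcome, as a careful person would: the job done as asked, in the order asked, and still so for the second after the job is handed in, while the arm keeps its last pose, push and grip.
It also fails if it takes over 64 s, if anything falls off the work surface, if the arm or the gripper's body presses on something with over 40 N, if the wrist force passes 120 N, or if a joint passes its speed limit or range.

### The arm

A 6-joint arm with a two-finger parallel gripper is mounted at the origin on the work surface. World frame = base frame: x ahead of the robot, y to its left, z up, the work surface at z = 0. Lengths are in m, angles in rad, forces in N, time in s.
With the tool pointing down it reaches from about 0.3 to 0.875 m from the base axis. Payload 6.4 kg.
Tool frame: the origin (TCP) lies midway between the tips of the shut fingers; the grasp point (between the pads) lies 19 mm behind it; z points along the fingers, y is the line along which they close (so a half turn about z gives the same grasp; the last joint's range is limited). The gripper opens to 85 mm and grips with 20 to 120 N. Pads are 22 mm wide; open, the fingers measure 114 mm over their backs; the gripper's body (76 mm by 85 mm) begins 54 mm behind the grasp point. The pads swing forward as they close: fully open they stand 13 mm farther back than shut.
Start: joints at [-1.449, 0.181, 1.607, -0, 1.354, -0.206], TCP at [0.185, -0.544, 0.231] pointing down, gripper open.
Joint ranges: [-2.99, 2.99], [-0.89, 2.07], [0.3, 2.58], [-1.14, 4.28], [0, 2.63], [-3.12, 3.12]. Speed limits (rad/s): [2.57, 2.57, 3.01, 3.14, 3.14, 3.14].

### API

Orientations are given as a 3x3 rotation matrix whose columns are the frame's x, y, z axes.
In Python, from cell import env gives the robot as it stands.
- The arm moves only by the tool shift_gripper, called by a JSON object that holds its "name" and its "arguments". Schema: {"type":"object","properties":{"motion":{"type":"array","items":{"type":"object","properties":{"sx":{"type":"number"},"sy":{"type":"number"},"sz":{"type":"number"},"drx":{"type":"number"},"dry":{"type":"number"},"drz":{"type":"number"}},"additionalProperties":false},"minItems":1,"maxItems":5},"finger_gap":{"type":"number"},"only":{"type":"string"},"quiet":{"type":"boolean"},"lines":{"type":"string"}},"required":["motion"],"additionalProperties":false}. motion is a list of rows, 1 to 5 of them, each an object with the fields sx, sy, sz (the shift in m), drx, dry, drz (a rotation vector in rad); a field left out counts as zero; each row shifts and turns the commanded pose from where the row before left it, along the tool's axes as they then stand; what a row does not reach is not made up. A row lasts 1/12 s, in which the tool goes at most 0.0417 m and 0.125 rad, less where a joint would pass 70% of its speed; a pose out of reach is approached as far as the arm can. finger_gap is the opening from 0.0 (shut) to 1.0 (fully open), set as the call begins (left out keeps the last). The fingers move at their own pace and stop on an object; the grip force is fixed at half the most. Time passes only in rows, so rows that do not move let the fingers close. The tool returns the time, the measured TCP pose, the force, the opening and the grip force at its end. only (a regular expression) keeps the lines of the reply that match it, lines (a string "A,B") keeps lines A to B, and quiet returns only ok. Input that does not fit is refused with a message, and nothing moves.
- env.state(): the state, without advancing time (a new reading comes with each control period).
- env.camera(name): name is "scene" or "top"; returns a dict with "frame" (400x640x3 uint8, red, green, blue), "intrinsics" (3x3 intrinsics, pixels), "world_from_camera" (4x4, takes a point from camera to world coordinates). Camera axes: x right, y up, looking along -z (the intrinsics and any distortion apply to the point x, -y, -z); pixel columns grow to the right and rows downward; lengths in m; the calibration is good to about 2 mm. A picture is of the moment at which its call begins. There is no depth.
- env.close_job(): hands the job in; it is judged then, once.
The state is a dict: "t": time; "q": joint angles; "joint_vel": joint speeds; "tau": joint torques, N m; "tcp_pos": TCP position; "eef_rot": TCP orientation; "wrist_force": force on the tool from outside, world axes, zero at the start; "moment": the same for the moment, N m; "finger_gap": opening from 0.0 (shut) to 1.0 (fully open); "grasp_force": force on a finger pad.
Only numpy, scipy, OpenCV 4.12 (cv2) and the standard library are available. Lean on these libraries where they do the work, as an engineer would, in place of code of your own. Each camera call takes 0.05 s, during which the arm holds its last target. There are 200 camera calls.

## Working session

There is one attempt and no reset: what is moved stays moved. The work goes in short steps, Python scripts to look and compute and a tool call to move; the robot and the scene stay as the last step left them, time stands still between calls to the robot, and variables do not carry over. Pictures are saved under pics/ and viewed, at most 10 in all, crops included, and the job is handed in when it is done.

```bash
ls; mkdir -p pics
```

Run:
```python
from cell import env
import cv2
for n in("scene","top"):
    c=env.camera(n); cv2.imwrite(f"pics/{n}0.png",c["frame"][:,:,::-1]); print(n,c["intrinsics"],c["world_from_camera"],[k for k in c])
print(env.state())
```

```text
cell.py
pics
scene [[374.25782796   0.         318.07994518]
 [  0.         374.25782796 198.59040786]
 [  0.           0.           1.        ]] [[ 0.54824584 -0.50995513  0.66285162  1.25451488]
 [ 0.83601025  0.31270443 -0.45089112 -0.51921487]
 [ 0.0226576   0.80134993  0.59776662  0.7266204 ]
 [ 0.          0.          0.          1.        ]] ['frame', 'intrinsics', 'world_from_camera']
top [[389.11114712   0.         309.2931584 ]
 [  0.         389.11114712 200.49975861]
 [  0.           0.           1.        ]] [[-1.00568886e-02  9.97497994e-01 -6.99757847e-02  4.56397357e-01]
 [-9.99949055e-01 -1.00927310e-02 -1.58663981e-04 -2.43263031e-02]
 [-8.64513774e-04  6.99706241e-02  9.97548678e-01  1.15973732e+00]
 [ 0.00000000e+00  0.00000000e+00  0.00000000e+00  1.00000000e+00]] ['frame', 'intrinsics', 'world_from_camera']
{'t': 0.1, 'q': array([-1.44930636e+00,  1.81467360e-01,  1.60791639e+00, -1.89077601e-05,
        1.35376840e+00, -2.06270499e-01]), 'joint_vel': array([ 0.0025325 , -0.00215845, -0.00213029, -0.00203559, -0.00063781,
        0.00114166]), 'tau': array([ 2.79060623e-04, -4.45875049e+01, -3.52239275e+01, -2.04894736e-04,
        4.15688744e-03,  1.96143372e-05]), 'tcp_pos': array([ 0.18507206, -0.54388229,  0.23046983]), 'eef_rot': array([[ 9.46764392e-01,  3.21927232e-01, -2.07325254e-04],
       [ 3.21927157e-01, -9.46763178e-01,  1.54576145e-03],
       [ 3.01334786e-04, -1.53021553e-03, -9.99998784e-01]]), 'wrist_force': array([-0.20171427,  0.49234626,  0.14313193]), 'moment': array([ 0.01332505, -0.02047169,  0.02227268]), 'grasp_force': 0.0, 'finger_gap': 0.996846611469176}
```
View pics/top0.png

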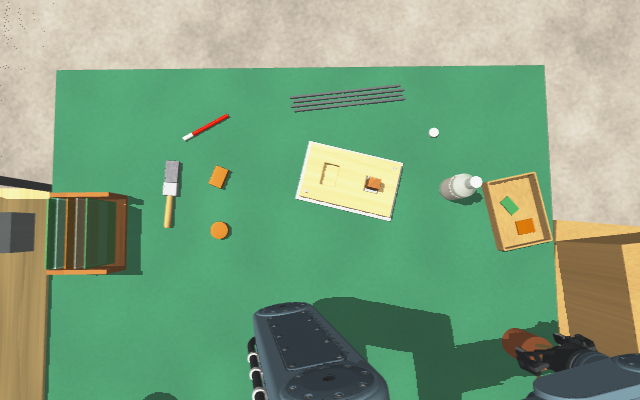

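View pics/scene0.png

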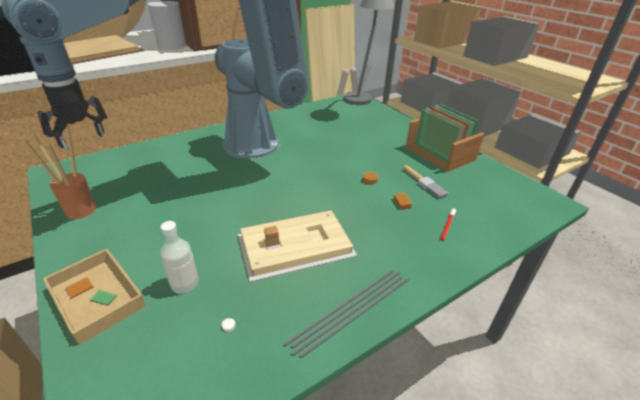

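Top view: form centred near (350,181), with the empty pocket at (330,174) and block at (374,185). The slab is at (219,177), the roundel at (220,230), the brush at (170,195) and the bottle at (460,187). Next I'll measure these.

Create h.py:
```python
from cell import env
import numpy as np, cv2
def ray(c,uv,z):
    K=c["intrinsics"];T=c["world_from_camera"]
    d=np.linalg.solve(K,[uv[0],uv[1],1.]);d=T[:3,:3]@[d[0],-d[1],-d[2]];o=T[:3,3]
    return o+d*(z-o[2])/d[2]
def mask(c,lo,hi,roi):
    h=cv2.cvtColor(c["frame"],cv2.COLOR_RGB2HSV);m=cv2.inRange(h,lo,hi)
    r=np.zeros_like(m);x0,y0,x1,y1=roi;r[y0:y1,x0:x1]=m[y0:y1,x0:x1];return r
def big(m): 
    return max(cv2.findContours(m,cv2.RETR_EXTERNAL,cv2.CHAIN_APPROX_NONE)[0],key=cv2.contourArea)
def planerect(c,cnt,z):
    P=np.array([ray(c,p[0],z)[:2] for p in cnt],np.float32)
    r=cv2.minAreaRect(P*1000);return np.array(r[0])/1000,r[1],r[2]
def crop(c,roi,s,name):
    x0,y0,x1,y1=roi
    cv2.imwrite(name,cv2.resize(c["frame"][y0:y1,x0:x1,::-1],None,fx=s,fy=s,interpolation=cv2.INTER_CUBIC))
```

Run:
```python
from h import *
c=env.camera("top")
for n,roi in(("slab",(200,155,240,200)),("round",(200,210,240,250))):
    m=mask(c,(5,120,60),(25,255,255),roi); k=big(m); print(n,planerect(c,k,.02),np.mean(c["frame"][m>0],0))
m=mask(c,(15,25,150),(35,200,255),(285,130,415,230));k=big(m);print("board ply",planerect(c,k,.032))
m=mask(c,(0,0,90),(35,255,255),(285,130,415,230));k=big(m);print("base",planerect(c,k,.006))
h=cv2.cvtColor(c["frame"],cv2.COLOR_RGB2HSV)
print(h[177,208:232].tolist())
a=c["frame"]
x=cv2.resize(a[130:230,285:415,::-1],None,fx=6,fy=6,interpolation=cv2.INTER_CUBIC)
cv2.imwrite("pics/c1.png",x[:600,:780])
crop(c,(195,150,245,250),6,"pics/c2.png")
```

```text
slab (array([0.60975256, 0.24282817]), (42.54776382446289, 59.186222076416016), 67.22504425048828) [216.61245675 145.63321799  55.60207612]
round (array([0.45266199, 0.24044411]), (52.679481506347656, 46.608760833740234), 89.42498016357422) [219.60311284 146.38910506  55.03501946]
board ply (array([ 0.59603247, -0.14416956]), (270.8704833984375, 160.9404754638672), 75.91693115234375)
base (array([ 0.59632751, -0.14363727]), (286.9268493652344, 177.45712280273438), 75.9432601928711)
[[74, 126, 168], [73, 126, 168], [41, 91, 176], [23, 196, 241], [17, 180, 238], [17, 180, 237], [17, 187, 236], [17, 190, 236], [17, 190, 236], [17, 192, 235], [17, 191, 234], [17, 192, 234], [16, 193, 234], [17, 194, 234], [17, 196, 233], [17, 195, 233], [16, 197, 226], [16, 208, 97], [19, 148, 76], [62, 79, 84], [73, 115, 91], [74, 116, 90], [73, 119, 111], [73, 126, 164]]
```

View pics/c1.png

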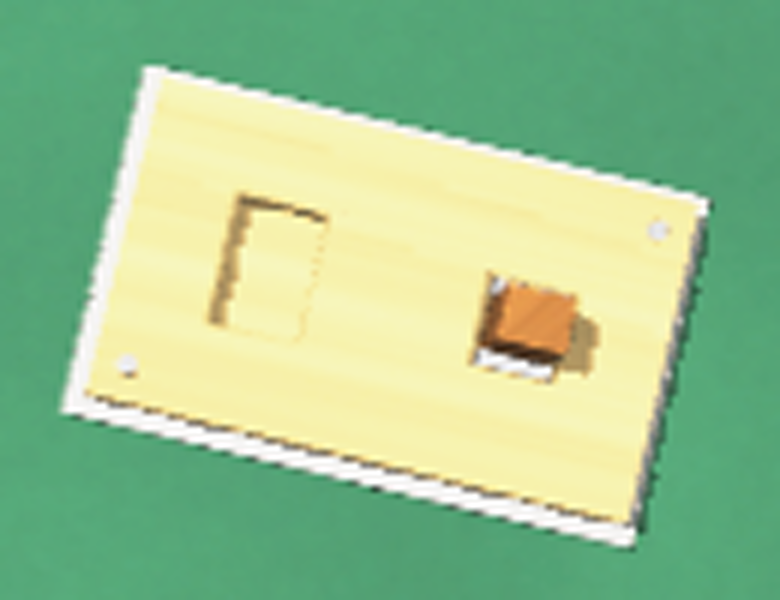

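View pics/c2.png

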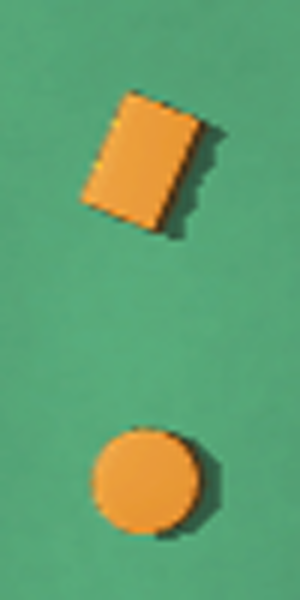

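The crops show the board's dowels at about (394.4,168.2) and (306,190.7), the block top near (374.5,183), and the slab with a dark side face on its right. I'll refine using top faces only.

Add to h.py:
```python
def tri(cs,uvs):
    A=np.zeros((3,3));b=np.zeros(3)
    for c,uv in zip(cs,uvs):
        o=c["world_from_camera"][:3,3];d=ray(c,uv,0)-o;d/=np.linalg.norm(d);M=np.eye(3)-np.outer(d,d);A+=M;b+=M@o
    return np.linalg.solve(A,b)
def cen(m):
    M=cv2.moments(m,True);return M["m10"]/M["m00"],M["m01"]/M["m00"]
```

Run:
```python
from h import *
c=env.camera("top");s=env.camera("scene")
m=mask(c,(5,120,150),(28,255,255),(200,155,240,200));u=cen(m);print("slab top",planerect(c,big(m),.02),ray(c,u,.02))
ms=mask(s,(5,120,165),(28,255,255),(380,185,420,215));us=cen(ms);print("tri",tri((c,s),(u,us)),us,ray(s,us,.02),cv2.countNonZero(ms))
a=ray(c,(394.3,168.1),.036);b=ray(c,(305.9,190.5),.036)
print("dowels",a,b,(a+b)/2,np.linalg.norm(a-b),2*np.hypot(62,118))
d=(b-a)[:2];yaw=np.arctan2(d[1],d[0])-np.arctan2(.236,-.124);print("yaw",yaw)
m=mask(c,(0,120,140),(16,255,255),(360,170,390,200));print("block",planerect(c,big(m),.077),ray(c,cen(m),.077),cv2.countNonZero(m))
crop(s,(235,205,360,280),6,"pics/c3.png")
```

```text
slab top (array([0.61069971, 0.24456985]), (38.602684020996094, 58.59157180786133), 67.22504425048828) [0.61050009 0.24469706 0.02      ]
tri [0.61083658 0.24522314 0.01845541] (402.771186440678, 198.64406779661016) [0.61231417 0.24376038 0.02      ] 118
dowels [ 0.62728012 -0.27258427  0.036     ] [ 0.56439671 -0.01459926  0.036     ] [ 0.59583842 -0.14359177  0.036     ] 0.2655383016619782 266.5933232472261
yaw -0.24469298483090762
block (array([ 0.5801142 , -0.20494775]), (35.590118408203125, 25.98934555053711), 77.60403442382812) [ 0.58003188 -0.2047476   0.077     ] 119
```

View pics/c3.png

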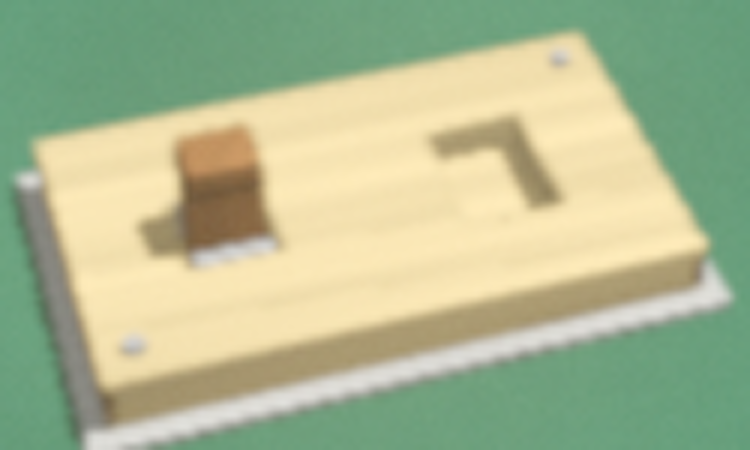

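Add to h.py:
```python
def go(p,yaw=None):
    s=env.state();R=s["eef_rot"];print("t",s["t"],"tcp",s["tcp_pos"].round(4),"tool d",(R.T@(np.array(p)-s["tcp_pos"])).round(4),"xang",round(float(np.arctan2(R[1,0],R[0,0])),4),"gap",round(s["finger_gap"],3),"q6",s["q"][5].round(2),"F",s["wrist_force"].round(1))
    if yaw is not None: print("rz",round(float((np.arctan2(R[1,0],R[0,0])-yaw+np.pi/2)%np.pi-np.pi/2),4))
```

Run:
```python
from h import *
s=env.camera("scene");c=env.camera("top")
a=ray(s,(256.6,262.1),.036);b=ray(s,(327.6,214.25),.036);print("scene dowels",a,b,(a+b)/2)
print("pocket",ray(c,(329.7,174.25),.032))
for v,w,roi,z in((c,"top",(200,155,240,200),.02),):
    m=mask(v,(5,120,150),(28,255,255),roi);P=np.array([ray(v,p[0],z)[:2] for p in cv2.findNonZero(m)]);P-=P.mean(0);w_,V=np.linalg.eigh(P.T@P);print("slab long axis",np.arctan(V[1,1]/V[0,1]))
```

```text
scene dowels [ 0.63047488 -0.27527051  0.036     ] [ 0.56734553 -0.01654341  0.036     ] [ 0.59891021 -0.14590696  0.036     ]
pocket [ 0.61171141 -0.08448482  0.032     ]
slab long axis -0.3928740039593181
```

{"name": "shift_gripper", "arguments": {"motion": [{"sx":0.027, "sy":-0.025}, {"sx":0.027, "sy":-0.025}, {"sx":0.027, "sy":-0.025}, {"sx":0.027, "sy":-0.025}, {"sx":0.027, "sy":-0.025}]}}

```text
t: 0.77
tcp_pos: [0.2731, -0.3811, 0.2312]
eef_rot: [[0.947, 0.321, 0.0], [0.321, -0.947, -0.0], [0.0, 0.0, -1.0]]
wrist_force: [0.8, -0.4, 0.2]
finger_gap: 1.001
grasp_force: 0.0
```

{"name": "shift_gripper", "arguments": {"motion": [{"sx":0.027, "sy":-0.025}, {"sx":0.027, "sy":-0.025}, {"sx":0.027, "sy":-0.025}, {"sx":0.027, "sy":-0.025}, {"sx":0.027, "sy":-0.025}]}}

```text
t: 1.18
tcp_pos: [0.3608, -0.2192, 0.2316]
eef_rot: [[0.947, 0.322, 0.001], [0.322, -0.947, -0.001], [0.0, 0.001, -1.0]]
wrist_force: [1.6, -0.5, 0.1]
finger_gap: 0.997
grasp_force: 0.0
```

{"name": "shift_gripper", "arguments": {"motion": [{"sx":0.027, "sy":-0.025}, {"sx":0.027, "sy":-0.025}, {"sx":0.027, "sy":-0.025}, {"sx":0.027, "sy":-0.025}, {"sx":0.027, "sy":-0.025}]}}

```text
t: 1.6
tcp_pos: [0.4484, -0.0572, 0.2316]
eef_rot: [[0.947, 0.322, 0.001], [0.322, -0.947, -0.0], [0.001, 0.001, -1.0]]
wrist_force: [0.4, -0.7, 0.2]
finger_gap: 1.001
grasp_force: 0.0
```

{"name": "shift_gripper", "arguments": {"motion": [{"sx":0.027, "sy":-0.025}, {"sx":0.027, "sy":-0.025}, {"sx":0.027, "sy":-0.025}, {"sx":0.027, "sy":-0.025}, {"sx":0.027, "sy":-0.025}]}}

```text
t: 2.02
tcp_pos: [0.536, 0.1048, 0.2314]
eef_rot: [[0.947, 0.322, 0.0], [0.322, -0.947, -0.0], [0.0, 0.0, -1.0]]
wrist_force: [0.6, -0.4, 0.2]
finger_gap: 0.996
grasp_force: 0.0
```

{"name": "shift_gripper", "arguments": {"motion": [{"sx":0.027, "sy":-0.025}, {"sx":0.027, "sy":-0.025}, {"sx":0.027, "sy":-0.025}, {"sx":0.027, "sy":-0.025}, {"drz":0.12}]}}

```text
t: 2.43
tcp_pos: [0.6068, 0.2376, 0.2302]
eef_rot: [[0.978, 0.211, 0.0], [0.211, -0.978, 0.002], [0.001, -0.002, -1.0]]
wrist_force: [-0.7, -1.3, -1.0]
finger_gap: 1.0
grasp_force: 0.0
```

{"name": "shift_gripper", "arguments": {"motion": [{"sz":0.02, "drz":0.12}, {"sz":0.02, "drz":0.12}, {"sz":0.02, "drz":0.12}, {"sz":0.02, "drz":0.12}, {"sz":0.02, "drz":0.12}]}}

```text
t: 2.85
tcp_pos: [0.6054, 0.2324, 0.1303]
eef_rot: [[0.922, -0.388, -0.0], [-0.388, -0.922, -0.0], [-0.0, 0.0, -1.0]]
wrist_force: [0.1, 0.6, 0.2]
finger_gap: 1.0
grasp_force: 0.0
```

```bash
python3 -c "
from h import *
go((.6114,.2443,.06),-.41)"
```

```text
t 2.85 tcp [0.6054 0.2324 0.1303] tool d [ 0.001  -0.0133  0.0703] xang -0.398 gap 1.0 q6 2.15 F [0.1 0.6 0.2]
rz 0.012
```

{"name": "shift_gripper", "arguments": {"motion": [{"sx":0.001, "sy":-0.013}, {"sz":0.035}, {"sz":0.035}, {"sz":0.025}, {"sz":0.017}]}}

```text
t: 3.27
tcp_pos: [0.6092, 0.2435, 0.0156]
eef_rot: [[0.924, -0.382, -0.004], [-0.382, -0.924, -0.001], [-0.004, 0.003, -1.0]]
wrist_force: [-0.1, 0.3, 0.3]
finger_gap: 1.0
grasp_force: 0.0
```

{"name": "shift_gripper", "arguments": {"motion": [{"sz":0.010}, {}]}}

```text
t: 3.43
tcp_pos: [0.6094, 0.2434, 0.0064]
eef_rot: [[0.924, -0.382, -0.005], [-0.382, -0.924, -0.001], [-0.004, 0.003, -1.0]]
wrist_force: [-0.4, -0.1, -0.4]
finger_gap: 1.001
grasp_force: 0.0
```

```bash
python3 -c "
from h import *
go((.6114,.2443,.008),-.395)"
```

```text
t 3.4333 tcp [0.6094 0.2434 0.0064] tool d [ 0.0015 -0.0016 -0.0016] xang -0.3923 gap 1.001 q6 2.16 F [-0.4 -0.1 -0.4]
rz 0.0027
```

{"name": "shift_gripper", "arguments": {"motion": [{}, {}, {}, {}, {}], "finger_gap": 0}}

```text
t: 3.85
tcp_pos: [0.613, 0.2442, 0.0115]
eef_rot: [[0.924, -0.382, 0.004], [-0.382, -0.924, 0.001], [0.003, -0.002, -1.0]]
wrist_force: [0.1, -0.4, 6.8]
finger_gap: 0.443
grasp_force: 61.1
```

{"name": "shift_gripper", "arguments": {"motion": [{}, {}, {}], "finger_gap": 0}}

```text
t: 4.1
tcp_pos: [0.6129, 0.2442, 0.0114]
eef_rot: [[0.924, -0.382, 0.003], [-0.382, -0.924, 0.001], [0.003, -0.002, -1.0]]
wrist_force: [-0.3, -0.0, 6.9]
finger_gap: 0.441
grasp_force: 61.1
```

{"name": "shift_gripper", "arguments": {"motion": [{"sz":-0.01}, {"sz":-0.03}, {"sz":-0.04}, {"sz":-0.03}, {}]}}

```text
t: 4.52
tcp_pos: [0.6159, 0.245, 0.1283]
eef_rot: [[0.924, -0.382, 0.013], [-0.382, -0.924, 0.003], [0.011, -0.007, -1.0]]
wrist_force: [2.6, 0.6, 0.4]
finger_gap: 0.442
grasp_force: 60.8
```

Run:
```python
from h import *
go((.612,-.0845,.11),-.245)
s=env.camera("scene");x0,y0=350,110
crop(s,(x0,y0,470,230),5,"pics/c4.png")
```

```text
t 4.5167 tcp [0.6159 0.245  0.1283] tool d [0.122  0.3062 0.0173] xang -0.392 gap 0.442 q6 2.16 F [2.6 0.6 0.4]
rz -0.147
```

View pics/c4.png

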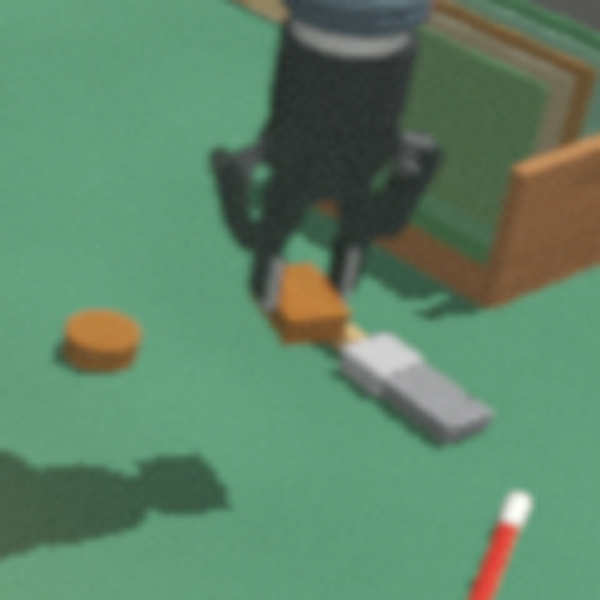

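The slab hangs level between the finger tips, with the roundel and brush untouched. Now I'll carry it to the pocket.

{"name": "shift_gripper", "arguments": {"motion": [{"sx":0.0122, "sy":0.0306}, {"sx":0.0122, "sy":0.0306}, {"sx":0.0122, "sy":0.0306}, {"sx":0.0122, "sy":0.0306}, {"sx":0.0122, "sy":0.0306}]}}

```text
t: 4.98
tcp_pos: [0.6077, 0.078, 0.1179]
eef_rot: [[0.924, -0.382, -0.003], [-0.382, -0.924, 0.0], [-0.003, 0.001, -1.0]]
wrist_force: [0.7, 0.3, -0.7]
finger_gap: 0.444
grasp_force: 60.8
```

{"name": "shift_gripper", "arguments": {"motion": [{"sx":0.0122, "sy":0.0306}, {"sx":0.0122, "sy":0.0306}, {"sx":0.0122, "sy":0.0306}, {"sx":0.0122, "sy":0.0306}, {"sx":0.0122, "sy":0.0306}]}}

```text
t: 5.4
tcp_pos: [0.6056, -0.0866, 0.1179]
eef_rot: [[0.924, -0.382, -0.003], [-0.382, -0.924, 0.001], [-0.003, 0.0, -1.0]]
wrist_force: [0.9, 0.1, -2.4]
finger_gap: 0.447
grasp_force: 60.8
```

{"name": "shift_gripper", "arguments": {"motion": [{"sz":0.03, "drz":-0.07}, {"sz":0.01, "drz":-0.075}, {}, {}, {}]}}

```text
t: 5.82
tcp_pos: [0.6072, -0.0851, 0.0796]
eef_rot: [[0.969, -0.246, -0.0], [-0.246, -0.969, 0.0], [-0.0, -0.0, -1.0]]
wrist_force: [0.6, -0.3, -0.4]
finger_gap: 0.442
grasp_force: 60.8
```

Run:
```python
from h import *
go((.612,-.0845,.047),-.245)
c=env.camera("top");s=env.camera("scene")
x=cv2.hconcat([cv2.resize(c["frame"][140:240,285:385,::-1],None,fx=4,fy=4,interpolation=2),cv2.resize(s["frame"][150:250,270:370,::-1],None,fx=4,fy=4,interpolation=2)])
cv2.imwrite("pics/c5.png",x)
```

```text
t 5.8167 tcp [ 0.6072 -0.0851  0.0796] tool d [ 0.0045 -0.0018  0.0326] xang -0.2487 gap 0.442 q6 1.49 F [ 0.6 -0.3 -0.4]
rz -0.0037
```

View pics/c5.png

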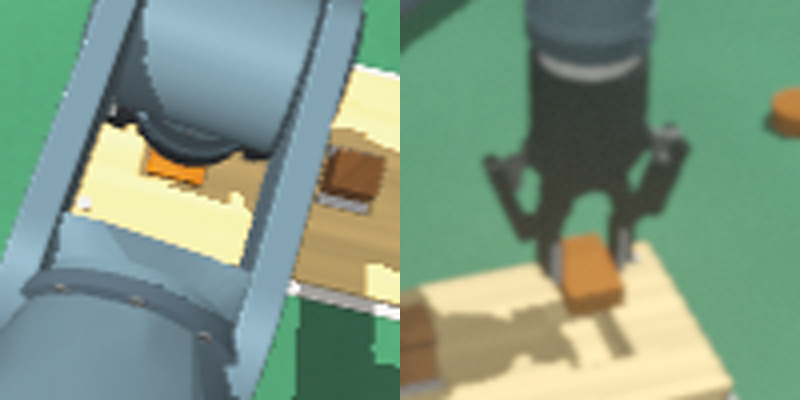

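The left panel is mostly occluded by the arm. The right panel shows the slab held level above the pocket, with its front top edge midway near (318,220) in the scene image. I'll check its offset in the grip before lowering.

Run:
```python
from h import *
s=env.camera("scene");st=env.state();R=st["eef_rot"];p=st["tcp_pos"]
m=mask(s,(5,100,170),(25,255,255),(300,200,335,235))
k=big(m);print(cv2.contourArea(k),cv2.boundingRect(k))
for z in(.086,.089,.092):
    print(z,"front edge tool",(R.T@(ray(s,(318.1,219.9),z)-p)).round(4),"all-amber rect",planerect(s,k,z),"centre tool",(R.T@(np.r_[planerect(s,k,z)[0],z]-p)).round(4))
h=cv2.cvtColor(s["frame"],cv2.COLOR_RGB2HSV);print(h[205:235,316].tolist())
```

```text
145.0 (311, 209, 15, 15)
0.086 front edge tool [ 0.0157 -0.0011 -0.0055] all-amber rect (array([ 0.60879913, -0.07927075]), (37.31178665161133, 59.40443420410156), 58.38615798950195) centre tool [-0.0006 -0.006  -0.0055]
0.089 front edge tool [ 0.0191  0.0001 -0.0085] all-amber rect (array([ 0.611823  , -0.08133092]), (37.13711929321289, 59.12627029418945), 58.385986328125) centre tool [ 0.0028 -0.0047 -0.0085]
0.092 front edge tool [ 0.0225  0.0013 -0.0115] all-amber rect (array([ 0.61484686, -0.08339119]), (36.96236038208008, 58.8480339050293), 58.386131286621094) centre tool [ 0.0063 -0.0034 -0.0115]
[[72, 87, 165], [71, 84, 166], [65, 70, 164], [30, 79, 151], [17, 144, 183], [16, 163, 193], [16, 164, 193], [16, 166, 194], [16, 164, 198], [16, 166, 201], [16, 165, 202], [16, 164, 202], [16, 162, 203], [16, 163, 203], [16, 168, 202], [16, 165, 203], [16, 163, 204], [16, 164, 199], [16, 160, 180], [15, 154, 154], [16, 152, 138], [16, 150, 133], [16, 144, 135], [18, 114, 150], [21, 87, 191], [22, 71, 239], [22, 68, 253], [22, 69, 255], [22, 70, 252], [21, 70, 250]]
```

{"name": "shift_gripper", "arguments": {"motion": [{"sx":0.005, "sy":-0.0018, "sz":0.015}, {"sz":0.015}, {"sz":0.003}, {}, {}]}}

```text
t: 6.38
tcp_pos: [0.6127, -0.0848, 0.0469]
eef_rot: [[0.97, -0.245, 0.0], [-0.245, -0.97, -0.0], [0.0, 0.0, -1.0]]
wrist_force: [-0.5, -0.4, -0.6]
finger_gap: 0.446
grasp_force: 60.8
```

```bash
python3 -c "
from h import *
go((.6125,-.0846,.040),-.245)"
```

```text
t 6.3833 tcp [ 0.6127 -0.0848  0.0469] tool d [-0.0002 -0.0002  0.0069] xang -0.2471 gap 0.446 q6 1.49 F [-0.5 -0.4 -0.6]
rz -0.0021
```

{"name": "shift_gripper", "arguments": {"motion": [{"sz":0.003}, {"sz":0.003}, {}, {}]}}

```text
t: 6.72
tcp_pos: [0.6124, -0.085, 0.0404]
eef_rot: [[0.97, -0.245, 0.0], [-0.245, -0.97, -0.0], [0.0, 0.0, -1.0]]
wrist_force: [0.1, 0.5, -0.9]
finger_gap: 0.443
grasp_force: 60.8
```

{"name": "shift_gripper", "arguments": {"motion": [{"sz":0.003}, {"sz":0.002}, {}, {}]}}

```text
t: 7.05
tcp_pos: [0.6122, -0.0849, 0.035]
eef_rot: [[0.97, -0.245, -0.001], [-0.245, -0.97, 0.0], [-0.001, -0.0, -1.0]]
wrist_force: [-0.0, 0.8, -0.6]
finger_gap: 0.447
grasp_force: 60.8
```

{"name": "shift_gripper", "arguments": {"motion": [{"sz":0.002}, {}, {}]}}

```text
t: 7.3
tcp_pos: [0.6123, -0.0849, 0.0332]
eef_rot: [[0.97, -0.245, -0.0], [-0.245, -0.97, 0.0], [-0.0, -0.0, -1.0]]
wrist_force: [-0.9, 0.1, -0.4]
finger_gap: 0.44
grasp_force: 60.8
```

{"name": "shift_gripper", "arguments": {"motion": [{}, {}, {}, {}], "finger_gap": 0.7}}

```text
t: 7.63
tcp_pos: [0.6127, -0.0851, 0.0336]
eef_rot: [[0.97, -0.245, 0.001], [-0.245, -0.97, -0.0], [0.001, 0.0, -1.0]]
wrist_force: [0.2, -0.2, -0.3]
finger_gap: 0.699
grasp_force: 0.0
```

{"name": "shift_gripper", "arguments": {"motion": [{"sz":-0.03}, {"sz":-0.03}, {}, {}, {}], "finger_gap": 0.0}}

```text
t: 8.05
tcp_pos: [0.6122, -0.0849, 0.0931]
eef_rot: [[0.97, -0.245, -0.0], [-0.245, -0.97, 0.0], [-0.0, 0.0, -1.0]]
wrist_force: [0.5, -1.2, 0.1]
finger_gap: 0.0
grasp_force: 0.0
```

{"name": "shift_gripper", "arguments": {"motion": [{}, {}, {}]}}

```text
t: 8.3
tcp_pos: [0.6116, -0.0847, 0.092]
eef_rot: [[0.97, -0.245, -0.002], [-0.245, -0.97, 0.001], [-0.002, -0.0, -1.0]]
wrist_force: [-0.2, 0.2, 0.4]
finger_gap: -0.001
grasp_force: 0.0
```

Run:
```python
from h import *
go((.612,-.0845,.032),-.245)
s=env.camera("scene")
crop(s,(255,150,375,260),5,"pics/c6.png")
```

```text
t 8.3 tcp [ 0.6116 -0.0847  0.092 ] tool d [ 0.0005 -0.0003  0.06  ] xang -0.2473 gap -0.001 q6 1.49 F [-0.2  0.2  0.4]
rz -0.0023
```

View pics/c6.png

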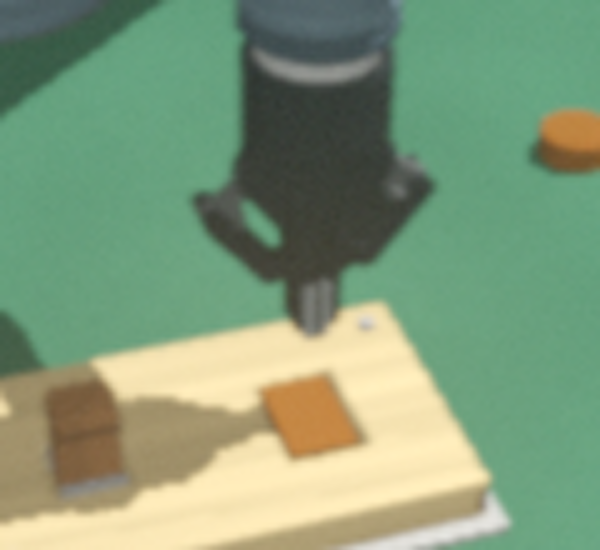

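The slab is in its pocket and looks flush, spanning crop (262–365, 375–458). Now I'll press it down with the shut finger tips.

{"name": "shift_gripper", "arguments": {"motion": [{"sz":0.03}, {"sz":0.02}, {"sz":0.006}, {}]}}

```text
t: 8.68
tcp_pos: [0.6104, -0.0843, 0.0347]
eef_rot: [[0.97, -0.245, -0.005], [-0.245, -0.97, 0.002], [-0.005, -0.0, -1.0]]
wrist_force: [0.0, 1.0, 0.4]
finger_gap: 0.004
grasp_force: 0.0
```

{"name": "shift_gripper", "arguments": {"motion": [{"sz":0.003}, {"sz":0.003}, {}, {}]}}

```text
t: 9.02
tcp_pos: [0.6131, -0.0852, 0.0323]
eef_rot: [[0.97, -0.245, 0.002], [-0.245, -0.97, -0.001], [0.002, 0.0, -1.0]]
wrist_force: [0.3, -0.3, -0.4]
finger_gap: -0.005
grasp_force: 0.0
```

{"name": "shift_gripper", "arguments": {"motion": [{"sz":0.004}, {}, {}, {}]}}

```text
t: 9.35
tcp_pos: [0.6133, -0.0852, 0.0319]
eef_rot: [[0.97, -0.244, 0.001], [-0.244, -0.97, -0.001], [0.001, 0.001, -1.0]]
wrist_force: [-12.0, 2.9, 29.2]
finger_gap: 0.004
grasp_force: 14.0
```

Flush: the tips stopped at z = 0.032 under 29 N. Now the block.

{"name": "shift_gripper", "arguments": {"motion": [{"sz":-0.03}, {"sz":-0.04}, {"sz":-0.03}, {"sy":0.031, "sz":-0.01}, {"sy":0.031}], "finger_gap": 1.0}}

```text
t: 9.77
tcp_pos: [0.6002, -0.1454, 0.1429]
eef_rot: [[0.97, -0.241, 0.008], [-0.241, -0.97, -0.004], [0.009, 0.001, -1.0]]
wrist_force: [0.4, -0.7, -0.3]
finger_gap: 0.714
grasp_force: 0.0
```

{"name": "shift_gripper", "arguments": {"motion": [{"sy":0.031}, {"sy":0.031}, {}, {}]}}

```text
t: 10.1
tcp_pos: [0.5818, -0.2069, 0.1379]
eef_rot: [[0.969, -0.248, 0.001], [-0.248, -0.969, -0.0], [0.001, 0.0, -1.0]]
wrist_force: [-0.4, 0.7, 0.3]
finger_gap: 0.999
grasp_force: 0.0
```

Run:
```python
from h import *
go((.5815,-.207,.046),-.245)
s=env.camera("scene")
ms=mask(s,(0,60,30),(18,255,210),(255,215,290,255));print(cv2.boundingRect(big(ms)))
crop(s,(235,150,355,260),5,"pics/c7.png")
```

```text
t 10.1 tcp [ 0.5818 -0.2069  0.1379] tool d [-0.0004  0.0001  0.0919] xang -0.2503 gap 0.999 q6 1.29 F [-0.4  0.7  0.3]
rz -0.0053
(265, 227, 14, 20)
```

View pics/c7.png

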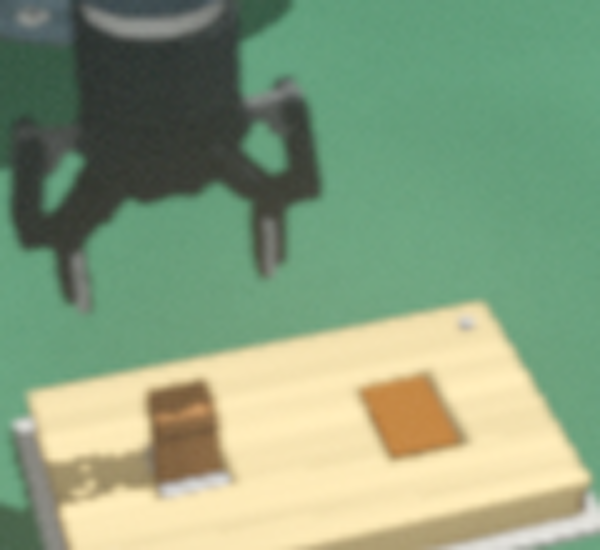

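The slab is flush, the board is down, and the gripper is centred over the block. Descending and gripping.

{"name": "shift_gripper", "arguments": {"motion": [{"sz":0.03, "drz":-0.005}, {"sz":0.03}, {"sz":0.022}, {"sz":0.01}, {}]}}

```text
t: 10.57
tcp_pos: [0.5804, -0.2029, 0.0424]
eef_rot: [[0.971, -0.239, -0.005], [-0.238, -0.971, 0.003], [-0.005, -0.002, -1.0]]
wrist_force: [-0.6, 0.1, 0.1]
finger_gap: 0.999
grasp_force: 0.0
```

{"name": "shift_gripper", "arguments": {"motion": [{}, {}, {}, {}, {}], "finger_gap": 0}}

```text
t: 10.98
tcp_pos: [0.5832, -0.2067, 0.0473]
eef_rot: [[0.971, -0.24, 0.003], [-0.24, -0.971, -0.003], [0.003, 0.002, -1.0]]
wrist_force: [-1.3, -4.6, 5.1]
finger_gap: 0.39
grasp_force: 61.0
```

{"name": "shift_gripper", "arguments": {"motion": [{}, {}, {}]}}

```text
t: 11.23
tcp_pos: [0.5832, -0.2067, 0.0473]
eef_rot: [[0.971, -0.24, 0.003], [-0.24, -0.971, -0.003], [0.003, 0.002, -1.0]]
wrist_force: [-1.4, -2.6, 6.2]
finger_gap: 0.387
grasp_force: 61.2
```

{"name": "shift_gripper", "arguments": {"motion": [{"sy":0.0026, "sz":-0.0007, "drx":0.075}, {"sy":0.0026, "sz":-0.0007, "drx":0.075}, {}, {}]}}

```text
t: 11.57
tcp_pos: [0.5822, -0.2112, 0.049]
eef_rot: [[0.97, -0.239, 0.04], [-0.242, -0.959, 0.146], [0.003, -0.151, -0.988]]
wrist_force: [-0.8, 1.5, 10.7]
finger_gap: 0.385
grasp_force: 63.1
```

{"name": "shift_gripper", "arguments": {"motion": [{"sy":-0.0026, "sz":-0.0005, "drx":-0.075}, {"sy":-0.0026, "sz":-0.0005, "drx":-0.075}, {"sy":-0.0026, "sz":-0.0005, "drx":-0.075}, {"sy":-0.0026, "sz":-0.0005, "drx":-0.075}, {}]}}

```text
t: 11.98
tcp_pos: [0.5838, -0.2008, 0.0496]
eef_rot: [[0.972, -0.234, -0.036], [-0.237, -0.959, -0.153], [0.001, 0.157, -0.988]]
wrist_force: [-1.1, -7.9, -2.1]
finger_gap: 0.389
grasp_force: 62.4
```

{"name": "shift_gripper", "arguments": {"motion": [{}]}}

```text
t: 12.07
tcp_pos: [0.5839, -0.2009, 0.0496]
eef_rot: [[0.971, -0.235, -0.035], [-0.238, -0.96, -0.148], [0.002, 0.152, -0.988]]
wrist_force: [-0.9, -4.0, -0.4]
finger_gap: 0.386
grasp_force: 62.5
```

{"name": "shift_gripper", "arguments": {"motion": [{"sy":0.0026, "sz":-0.0007, "drx":0.075}, {"sy":0.0026, "sz":-0.0007, "drx":0.075}, {"sy":0.0026, "sz":-0.0007, "drx":0.075}, {"sy":0.0026, "sz":-0.0007, "drx":0.075}, {}]}}

```text
t: 12.48
tcp_pos: [0.581, -0.21, 0.0522]
eef_rot: [[0.97, -0.241, 0.039], [-0.244, -0.958, 0.153], [0.0, -0.157, -0.988]]
wrist_force: [2.6, 7.4, -0.2]
finger_gap: 0.385
grasp_force: 63.2
```

{"name": "shift_gripper", "arguments": {"motion": [{"sy":-0.0026, "sz":-0.0007, "drx":-0.075}, {"sy":-0.0026, "sz":-0.0007, "drx":-0.075}, {"sy":-0.0026, "sz":-0.0007, "drx":-0.075}, {"sy":-0.0026, "sz":-0.0007, "drx":-0.075}, {}]}}

```text
t: 12.9
tcp_pos: [0.5834, -0.2002, 0.0552]
eef_rot: [[0.972, -0.234, -0.036], [-0.236, -0.96, -0.153], [0.001, 0.157, -0.988]]
wrist_force: [0.0, -7.8, -4.7]
finger_gap: 0.388
grasp_force: 63.4
```

```bash
python3 -c "
from h import *
s=env.camera('scene');crop(s,(235,150,355,260),5,'pics/c8.png');t=env.state();print((t['tcp_pos']+t['eef_rot'][:,2]*.035).round(4),t['wrist_force'].round(1))"
```

```text
[ 0.5823 -0.2056  0.0207] [ 0.9 -5.2 -4.7]
```

View pics/c8.png

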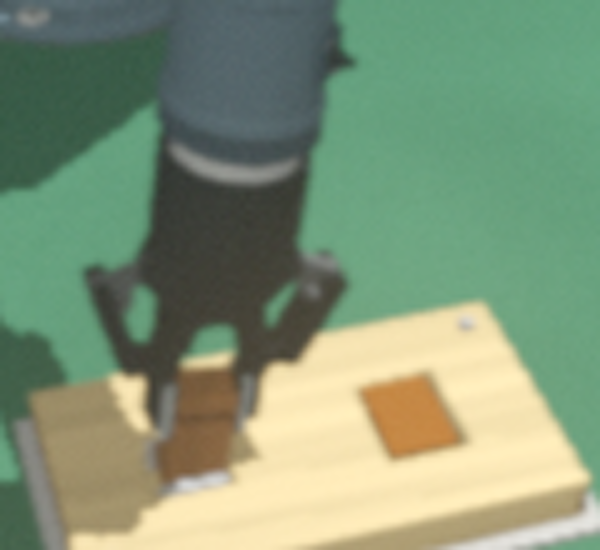

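The board edge and slab sit exactly where they were before. The block leans and has risen about 8 mm. Continuing.

Add to h.py:
```python
def chk(n):
    s=env.camera('scene');crop(s,(235,150,355,260),5,n);a=cv2.imread(n)[300:,350:];b=cv2.imread('pics/c7.png')[300:,350:]
    g=lambda x:cv2.cvtColor(x,cv2.COLOR_BGR2GRAY).astype(np.float32)
    print("board shift px (5x)",cv2.phaseCorrelate(g(b),g(a)));t=env.state();print((t['tcp_pos']+t['eef_rot'][:,2]*.035).round(4),t['wrist_force'].round(1))
```

```text
(no output)
```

{"name": "shift_gripper", "arguments": {"motion": [{"sy":0.0026, "sz":-0.0006, "drx":0.075}, {"sy":0.0026, "sz":-0.0006, "drx":0.075}, {"sy":0.0026, "sz":-0.0006, "drx":0.075}, {"sy":0.0026, "sz":-0.0006, "drx":0.075}, {}]}}

```text
t: 13.37
tcp_pos: [0.581, -0.2103, 0.0581]
eef_rot: [[0.97, -0.241, 0.039], [-0.244, -0.958, 0.152], [0.0, -0.157, -0.988]]
wrist_force: [5.0, 5.4, 1.1]
finger_gap: 0.389
grasp_force: 64.0
```

{"name": "shift_gripper", "arguments": {"motion": [{"sy":-0.0026, "sz":-0.0006, "drx":-0.075}, {"sy":-0.0026, "sz":-0.0006, "drx":-0.075}, {"sy":-0.0026, "sz":-0.0006, "drx":-0.075}, {"sy":-0.0026, "sz":-0.0006, "drx":-0.075}, {}]}}

```text
t: 13.78
tcp_pos: [0.5835, -0.1999, 0.0608]
eef_rot: [[0.972, -0.233, -0.036], [-0.236, -0.96, -0.152], [0.001, 0.157, -0.988]]
wrist_force: [0.4, -7.1, -6.2]
finger_gap: 0.387
grasp_force: 63.8
```

```bash
python3 -c "
from h import *
chk('pics/d1.png')"
```

```text
board shift px (5x) ((0.03154126429176074, 0.023727618845796883), 0.7023695206298828)
[ 0.5824 -0.2053  0.0263] [ 0.2 -4.3 -4.1]
```

{"name": "shift_gripper", "arguments": {"motion": [{"sy":0.0026, "sz":-0.0006, "drx":0.075}, {"sy":0.0026, "sz":-0.0006, "drx":0.075}, {"sy":0.0026, "sz":-0.0006, "drx":0.075}, {"sy":0.0026, "sz":-0.0006, "drx":0.075}, {}]}}

```text
t: 14.25
tcp_pos: [0.5809, -0.2111, 0.0637]
eef_rot: [[0.97, -0.24, 0.038], [-0.244, -0.958, 0.15], [0.001, -0.155, -0.988]]
wrist_force: [3.1, 4.4, 0.9]
finger_gap: 0.388
grasp_force: 64.4
```

{"name": "shift_gripper", "arguments": {"motion": [{"sy":-0.0026, "sz":-0.0006, "drx":-0.075}, {"sy":-0.0026, "sz":-0.0006, "drx":-0.075}, {"sy":-0.0026, "sz":-0.0006, "drx":-0.075}, {"sy":-0.0026, "sz":-0.0006, "drx":-0.075}, {}]}}

```text
t: 14.67
tcp_pos: [0.5843, -0.1978, 0.0666]
eef_rot: [[0.972, -0.234, -0.035], [-0.236, -0.96, -0.149], [0.002, 0.153, -0.988]]
wrist_force: [1.6, 3.4, -1.1]
finger_gap: 0.388
grasp_force: 64.6
```

```bash
python3 -c "
from h import *
chk('pics/d2.png')"
```

```text
board shift px (5x) ((0.032657303900620605, 0.006923298684952783), 0.6844696343994141)
[ 0.5831 -0.2029  0.032 ] [ 2.2  4.  -1.4]
```

{"name": "shift_gripper", "arguments": {"motion": [{"sy":0.0026, "sz":-0.0006, "drx":0.075}, {"sy":0.0026, "sz":-0.0006, "drx":0.075}, {"sy":0.0026, "sz":-0.0006, "drx":0.075}, {"sy":0.0026, "sz":-0.0006, "drx":0.075}, {}]}}

```text
t: 15.13
tcp_pos: [0.5805, -0.2139, 0.0697]
eef_rot: [[0.97, -0.241, 0.039], [-0.244, -0.959, 0.147], [0.002, -0.152, -0.988]]
wrist_force: [-0.2, -0.1, -0.8]
finger_gap: 0.388
grasp_force: 64.7
```

{"name": "shift_gripper", "arguments": {"motion": [{"sy":-0.0026, "sz":-0.001, "drx":-0.075}, {"sy":-0.0026, "sz":-0.001, "drx":-0.075}, {}, {}]}}

```text
t: 15.47
tcp_pos: [0.5823, -0.2043, 0.072]
eef_rot: [[0.971, -0.237, 0.0], [-0.237, -0.971, 0.001], [0.0, -0.001, -1.0]]
wrist_force: [0.1, 0.4, -1.1]
finger_gap: 0.388
grasp_force: 64.7
```

```bash
python3 -c "
from h import *
chk('pics/d3.png')"
```

```text
board shift px (5x) ((0.00025136978844386704, -0.0102901119754506), 0.7070400811767578)
[ 0.5822 -0.2048  0.0369] [-0.7 -0.2 -1.3]
```

View pics/d3.png

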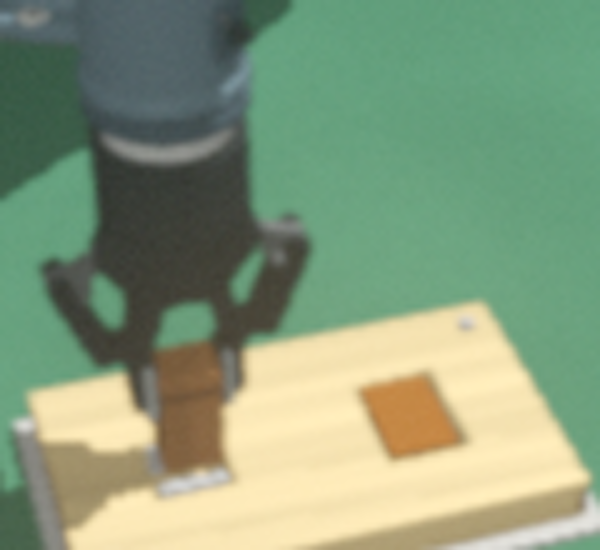

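The block is free, nearly upright over its opening, with only its weight on the wrist. The board and slab are unmoved. That was the last picture I may view (one over the limit by my count), so I'll raise it a little and check numerically.

{"name": "shift_gripper", "arguments": {"motion": [{"sy":0.002, "sz":-0.004}, {"sz":-0.004}, {}, {}, {}]}}

```text
t: 15.93
tcp_pos: [0.5815, -0.2078, 0.0798]
eef_rot: [[0.971, -0.24, 0.0], [-0.24, -0.971, 0.0], [0.0, -0.0, -1.0]]
wrist_force: [-0.2, 0.5, -0.0]
finger_gap: 0.385
grasp_force: 64.7
```

Run:
```python
from h import *
chk('pics/d4.png')
s=env.camera('scene');m=mask(s,(0,80,30),(18,255,210),(255,200,290,250));k=big(m);r=cv2.boundingRect(k);print(r)
R=env.state()["eef_rot"]
K=s["intrinsics"];W=np.linalg.inv(s["world_from_camera"])
def pix(p):
    q=W@np.r_[p,1];return (K@[q[0]/-q[2],-q[1]/-q[2],1])[:2].round(1)
t=env.state();b=t['tcp_pos']+R[:,2]*.035
X=np.array([.971,-.238,0])
for dz in(-.004,0,.004): print(dz,"front bottom",pix(b+X*.014+[0,0,dz]),"back top",pix(b-X*.014+[0,0,.065+dz]))
print(abs(R[2,:2]).max(),t["joint_vel"].round(3).max(),t["grasp_force"],t["t"])
```

```text
board shift px (5x) ((0.031872324564531596, 0.06901703636803802), 0.7004084289550782)
[ 0.5814 -0.2077  0.0446] [ 0.5  1.1 -1.1]
(264, 217, 14, 25)
-0.004 front bottom [272.8 243. ] back top [268.9 217.5]
0 front bottom [272.7 241.9] back top [268.8 216.3]
0.004 front bottom [272.6 240.8] back top [268.7 215.1]
0.00025656496813403104 0.003 64.68940615653992 16.0333
```

```bash
python3 -c "
from cell import env
print(env.close_job())"
```

```text
the job is handed in; nothing more can be done
None
```

I handed the job in at about 16 s: the slab is pressed flush in its pocket, and the block was rocked free and is held upright about 11 mm above the board, which stayed down; I did not touch the roundel, bottle or brush, but I viewed 11 pictures, one over the limit of 10.

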